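# Slide the top board off the stack into the squaring jig

## Robot

A 6-joint arm with a two-finger parallel gripper is mounted at the origin on the work surface. World frame = base frame: x ahead of the robot, y to its left, z up, the work surface at z = 0. Lengths are in mm, angles in rad, forces in N, time in s.
With the tool pointing down it reaches from about 275 to 750 mm from the base axis. Payload 10.2 kg.
Tool frame: the origin (TCP) lies midway between the tips of the shut fingers; the grasp point (between the pads) lies 19 mm behind it; z points along the fingers, y is the direction in which the jaws open and shut (so a half turn about z gives the same grasp; the last joint's range is limited). The gripper opens to 85 mm and grips with 20 to 120 N. Pads are 22 mm wide; open, the fingers measure 114 mm over their backs; the gripper's body (76 mm by 85 mm) begins 54 mm behind the grasp point. The pads swing forward as they close: fully open they stand 13 mm farther back than shut.
Start: joints at [1.094, 0.313, 1.498, -0, 1.331, -0.223], TCP at [131.832, 508.185, 231.294] pointing down, gripper open.
Joint ranges: [-2.94, 2.94], [-0.97, 2.17], [0.19, 2.56], [-1.23, 4.37], [0.02, 3.11], [-2.88, 2.88]. Speed limits (rad/s): [2.39, 2.39, 3.01, 3.14, 3.14, 3.14].

## Interface

Orientations are given as a unit quaternion [w, x, y, z].
In Python, from rig import sense, optics, ctrl gives the robot as it stands.
- The arm moves only by the tool play_rows, never from a script. Its argument "plan" is a list of rows, each a list of 7 numbers: the shift along the world's x, y, z in mm, then the turn, a rotation vector about the world's x, y, z in rad, then the opening, from -1 (shut) to 1 (fully open), so that 0 is half open. A call has 1 to 5 rows; each row shifts and turns the pose as measured when the row begins; what a row does not reach is not made up. A row lasts 1/12 s, in which the tool goes at most 41.7 mm and 7.16 degrees, less where a joint would pass 70% of its speed; a pose out of reach is approached as far as the arm can. A call is refused whole if a number of a shift passes 41.7 or a number of a turn 0.125, either way. A call with a gripper value outside its range is refused whole. The fingers move at their own pace and stop on an object; "grip_force" is the grip in N (left out, the last holds). Time passes only in rows, so rows that do not move let the fingers close. It gives the time, the measured TCP pose, the force and the opening at its end, in the units of the state.
- sense(): the state, without advancing time (a new reading comes with each control period).
- optics.capture(name): name is "scene" or "top"; returns a dict with "img" (480x640x3 uint8, blue, green, red), "fx", "fy", "cx", "cy" (pixels), "world_to_cam" (4x4, takes a point from world to camera coordinates). Camera axes: x right, y up, looking along -z (the intrinsics and any distortion apply to the point x, -y, -z); pixel columns grow to the right and rows downward; lengths in mm; the calibration is good to about 2 mm. A picture is of the moment at which its call begins. There is no depth.
- ctrl.finish_job(): hands the job in, once; it reports no verdict.
The state is a dict: "time_s": time; "joints": joint angles; "dq": joint speeds; "tau": joint torques, N m; "eef_pos": TCP position; "ee_rot": TCP orientation; "force": force on the tool from outside, world axes, zero at the start; "wrist_torque": the same for the moment, N m; "grip_width": opening from 0.0 (shut) to 1.0 (fully open).
Only numpy, scipy, OpenCV 4.12 (cv2) and the standard library are available. Lean on these libraries where they do the work, as an engineer would, in place of code of your own. Each camera call takes 0.05 s, during which the arm holds its last target. There are 200 camera calls.

## Task

Slide the top board sideways off the stack onto the squaring jig beside it without lifting or tipping it, and press it home against the long end fence; then slide it along that fence and press it home against the stop block of the short side fence, so that it sits square in the corner with nothing touching it. Each time press firmly and steadily for a second (about 10 N), but never harder than 20 N. Leave the other boards stacked as they are and everything else on the bench alone.

Things in the scene. Friction and masses are not known exactly. Their poses are not given: they have to be found in the camera images.
- top_board: the topmost of four equal loose planed boards, 120 mm (its x) by 90 mm (its y) by 12 mm thick, mass 70 to 140 g; too wide to pinch across. Origin: centre of its underside, 36 mm above the bench at the start; z up. It lies with its x and y within 0.2 rad of the jig's. Planed and waxed: it slides on the boards and the jig with a friction coefficient of 0.24 to 0.36, well under 1 N by its own weight (a tool that drags it down as it pushes adds to this)
- board_2: the board under the top one, same size, underside 24 mm and top face 36 mm above the bench; same axes. Must stay (within 6 mm)
- board_3: the next board down, same size, underside 12 mm above the bench. Must stay
- board_4: the lowest board of the stack, same size, on the bench. Must stay
- jig: squaring jig screwed to the bench: a plywood deck 34 mm high (so 2 mm lower than the top board's underside), reaching in the jig's frame from x = -100 to 60 mm and y = -45 to 50 mm. Origin at bench level under the point 'seat'. The stack stands on the jig's +y side, past a 5 to 28 mm gap, its centre 15 to 38 mm towards the jig's -x from the seat. The end fence stands along the deck's -y edge, the side fence along its +x edge; the -x and +y edges are open
- seat (a point): point on the deck's surface, 34 mm above the bench, with the jig's axes: the top board's origin when it lies fully home in the corner with the stop block at its middle setting (its +x edge on the stop block, its -y edge on the end fence, its axes along the jig's). As the block is set differently each time, the board's true final place lies 0 to 4 mm from here along x, either way; along y it is exact. The end fence's face is the plane y = -45 mm of this frame
- end_fence: long rigid wooden fence 180 mm by 20 mm, top 52 mm above the bench (18 mm above the deck), part of the jig; same axes as the jig; origin at bench level under its middle. Its contact face is its +y side, 10 mm from its middle
- side_fence: short rigid wooden fence 80 mm (along y) by 20 mm, top 52 mm above the bench, part of the jig; same axes as the jig; origin at bench level under its middle. From its -x side (the plane x = 66 mm of the seat's frame) an aluminium stop block 50 mm wide and 14 mm high stands out over the deck by 2 to 10 mm (contact face at x = 56 to 64 mm of the seat's frame). It is locked, rigid, set differently each time and its setting is not reported: find it by touch
- glue: white glue bottle, 48 mm across, 100 mm high, standing beyond the stack and jig; bystander, leave it alone. Origin: centre of its foot
- screwdriver: screwdriver lying on the bench beyond the jig; bystander, leave it alone
- wedge: dark stepped wooden wedge, 100 by 35 by 24 mm, on the bench behind the end fence; bystander, leave it alone. Origin: centre of its underside
- sanding_block: cork sanding block 100 by 60 by 35 mm; bystander, leave it alone
- hammer: hammer lying on the bench; bystander, leave it alone
- tin: open steel tin 80 mm across, 70 mm high; bystander, leave it alone
- brush: brush lying on the bench; bystander, leave it alone
Not all that is in view belongs to the job. Leave any pink, purple or red look-alike of the top_board alone.

How it is judged (in metres and radians):
On the way, in this order (a step that is already met when the one before it is completed fails the run):
1. the top board, lying on the deck, is pressed against the end fence with more than 3 N (contact force between top_board and end_fence above 3 N and z of top_board in the frame of seat below 0.002 m), for 0.3 s.
2. then it is pressed against the side fence's stop block with more than 3 N (contact force between top_board and side_fence above 3 N and z of top_board in the frame of seat below 0.002 m), for 0.3 s.
At the end, for the whole second after the job is handed in: The top board lies flat and at rest on the deck in the jig's corner: its centre within 2.5 mm of the seat across the end fence and 6 mm along it (as the stop block allows), square within 0.03 rad; the other three boards within 6 mm of where they started (x of top_board in the frame of seat between -0.006 and 0.006 m and y of top_board in the frame of seat between -0.0025 and 0.0025 m and z of top_board in the frame of seat between -0.002 and 0.002 m and angle between the x axis of top_board and the x axis of seat, either way round below 0.03 rad and linear speed of top_board below 0.01 m/s and distance of each of board_2, board_3, board_4 from where it was at the start of the episode below 0.006 m); the robot touches nothing.
It fails at once if the top board is pressed against a fence with more than 20 N (contact force between top_board and end_fence above 20 N or contact force between top_board and side_fence above 20 N).
It fails at once if the top board is lifted (more than 10 mm above its place on the stack) or tipped more than 0.15 rad (height (world z) of top_board above 0.046 m or angle between top_board's own z axis and vertical above 0.15 rad).
It fails at once if another board of the stack is shifted more than 6 mm (distance of any of board_2, board_3, board_4 from where it was at the start of the episode above 0.006 m).
It fails at once if another thing on the bench is moved more than 15 mm (distance of any of glue, screwdriver, wedge, sanding_block, hammer, tin, brush from where it was at the start of the episode above 0.015 m).
It also fails if it takes over 64 s, if anything falls off the work surface, if the arm or the gripper's body presses on something with over 40 N, if the wrist force passes 120 N, or if a joint passes its speed limit or range.

## Working session

There is one attempt and no reset: what is moved stays moved. The work goes in short steps, Python scripts to look and compute and a tool call to move; the robot and the scene stay as the last step left them, time stands still between calls to the robot, and variables do not carry over. Pictures are saved under pics/ and viewed, about 8 in all and at most 12, crops included, and the job is handed in when it is done.

Besides the shell and the picture viewer there is one more tool, called after "Call:" by a JSON object that holds its "method" and its "body", one argument or row to a line. play_rows: Moves the arm, as the interface text tells. Its arguments: {"type":"object","properties":{"plan":{"type":"array"},"grip_force":{"type":"number"}},"required":["plan"]}

```bash
mkdir -p pics; ls; python3 - <<'E'
from rig import sense,optics,ctrl
import cv2,numpy as np
print(sense())
for n in("scene","top"):
    c=optics.capture(n); cv2.imwrite(f"pics/{n}0.png",c["img"]); np.savez(f"{n}0.npz",**c)
    print(n,{k:v for k,v in c.items() if k!="img"})
E
```

```text
pics
{'time_s': 0.0, 'joints': array([ 1.09364211e+00,  3.13443569e-01,  1.49845586e+00, -2.26438578e-06,
        1.33100363e+00, -2.23447027e-01]), 'dq': array([ 2.07710131e-03,  4.49033543e-04, -9.90374827e-05, -4.01783024e-04,
        1.80486885e-04,  1.85157703e-03]), 'tau': array([ 3.67864459e-04, -4.12269223e+01, -2.59751612e+01, -1.49743082e-04,
        4.07927277e-03, -1.37840561e-05]), 'eef_pos': array([131.68324338, 507.94294573, 230.73130086]), 'ee_rot': array([-2.23820983e-04,  1.26513358e-01,  9.91964687e-01, -6.15792723e-04]), 'force': array([ 0.76034962,  0.11315209, -0.35350214]), 'wrist_torque': array([-0.03097078, -0.04756334, -0.04226472]), 'grip_width': 1.0014099762531101}
scene {'fx': 620.4514706393245, 'fy': 620.4514706393245, 'cx': 325.7557664388085, 'cy': 241.18629723318404, 'world_to_cam': array([[-5.69291613e-01,  8.21886322e-01,  2.02467970e-02,
         3.08181282e+02],
       [-5.21226025e-01, -3.79861011e-01,  7.64217929e-01,
         2.54273327e+02],
       [ 6.35791232e-01,  4.24509699e-01,  6.44640229e-01,
        -1.91300962e+03],
       [ 0.00000000e+00,  0.00000000e+00,  0.00000000e+00,
         1.00000000e+00]])}
top {'fx': 473.09688999259924, 'fy': 473.09688999259924, 'cx': 320.5381721680341, 'cy': 246.92836029910038, 'world_to_cam': array([[ 2.62855220e-02, -9.99601803e-01,  1.02619451e-02,
        -1.08655763e+00],
       [ 9.82574928e-01,  2.77245524e-02,  1.83787543e-01,
        -5.41584112e+02],
       [-1.83998867e-01,  5.25217849e-03,  9.82912423e-01,
        -1.25349702e+03],
       [ 0.00000000e+00,  0.00000000e+00,  0.00000000e+00,
         1.00000000e+00]])}
```

View pics/top0.png

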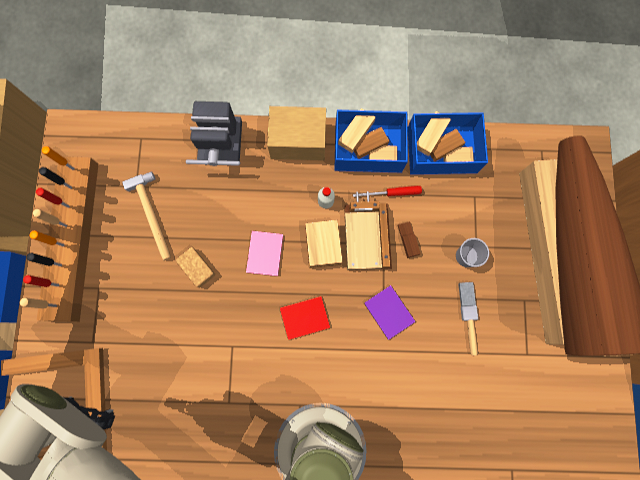

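View pics/scene0.png

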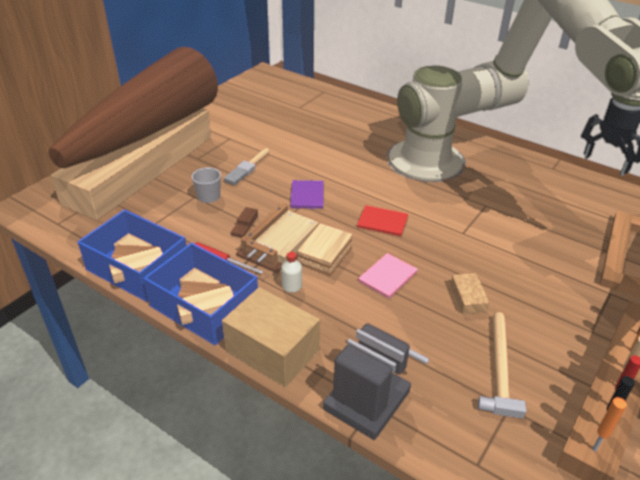

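```bash
python3 - <<'E'
import cv2,numpy as np
a=np.load("top0.npz")["img"][185:285,285:435]; cv2.imwrite("pics/topc.png",cv2.resize(a,None,fx=5.33,fy=5.33,interpolation=cv2.INTER_CUBIC))
a=np.load("scene0.npz")["img"][195:285,230:365]; cv2.imwrite("pics/scenec.png",cv2.resize(a,None,fx=5.9,fy=5.9,interpolation=cv2.INTER_CUBIC))
E
```

```text
(no output)
```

View pics/topc.png

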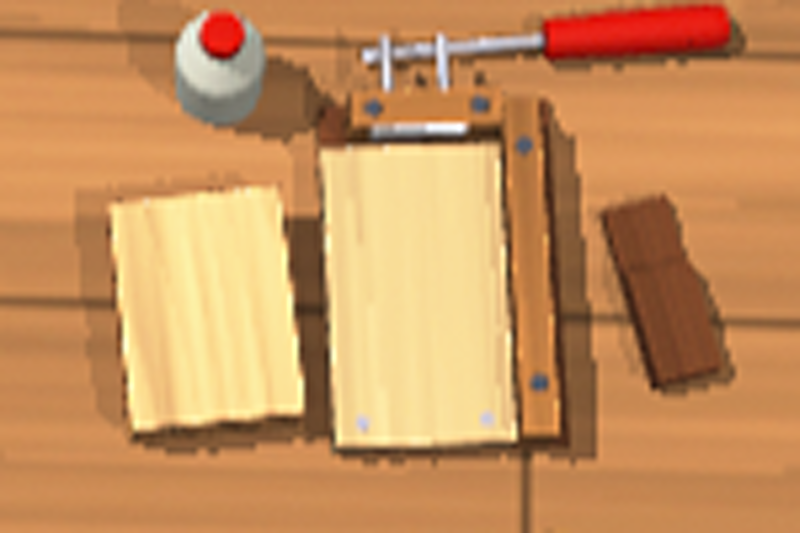

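View pics/scenec.png

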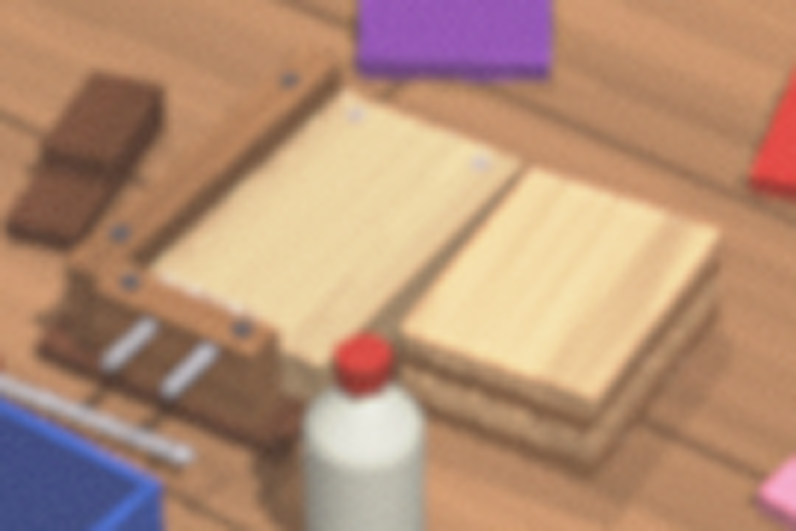

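```bash
cat > geo.py <<'E'
import numpy as np,cv2
C={n:dict(np.load(f"{n}0.npz")) for n in("top","scene")}
def ray(n,uv):
    c=C[n];M=c["world_to_cam"];d=np.array([(uv[0]-c["cx"])/c["fx"],-(uv[1]-c["cy"])/c["fy"],-1])
    return -M[:3,:3].T@M[:3,3],M[:3,:3].T@d
def onz(n,uv,z):
    o,d=ray(n,uv);return o+d*(z-o[2])/d[2]
def tri(a,b):
    (o,d),(p,e)=ray("top",a),ray("scene",b)
    s=np.linalg.lstsq(np.c_[d,-e],p-o,rcond=None)[0];A=o+s[0]*d;B=p+s[1]*e
    return (A+B)/2,np.linalg.norm(A-B)
T=lambda U,V:((U+.5)/5.33-.5+285,(V+.5)/5.33-.5+185)
S=lambda U,V:((U+.5)/5.9-.5+230,(V+.5)/5.9-.5+195)
E
python3 - <<'E'
from geo import *
np.set_printoptions(precision=1,suppress=True)
P={"b++":((108,203),(597,405),48),"b+-":((277,187),(403,330),48),"b--":((303,415),(527,168),48),"b-+":((132,432),(720,235),48),
"d-+":((337,447),(520,160),34),"d--":((518,441),(350,90),34),
"es+":((523,145),(120,232),52),"es-":((540,382),(288,78),52),"ss+":((373,107),(241,327),52),"ss-":((480,104),(128,281),52)}
for k,(a,b,z) in P.items():
    p,g=tri(T(*a),S(*b)); print(k,p,"gap %.1f"%g,onz("top",T(*a),z)[:2],onz("scene",S(*b),z)[:2])
for k,a,z in [("d++",(320,148),34),("d+-",(500,145),34),("fTL",(503,97),52),("fTR",(545,100),52),("fBR",(560,437),52),("fBL",(523,437),52),("block",(370,134),48),("block",(468,134),48)]:
    print(k,onz("top",T(*a),z)[:2])
E
```

```text
b++ [609.7  59.9  44.7] gap 1.5 [609.3  59.1] [612.5  62.6]
b+- [620.5 -28.7  46.8] gap 0.8 [620.4 -29. ] [621.5 -27.5]
b-- [501.6 -47.   46. ] gap 4.8 [500.1 -44.8] [504.5 -47.9]
b-+ [489.6  42.5  44.4] gap 1.0 [488.8  42.9] [493.5  44.3]
d-+ [486.3 -63.9  33.2] gap 0.7 [486.  -63.5] [487.2 -63.7]
d-- [ 491.  -156.4   33.6] gap 3.0 [ 491.7 -157.6] [ 490.9 -154.6]
es+ [ 645.6 -157.3   52.9] gap 0.1 [ 645.8 -157.4] [ 644.8 -158.2]
es- [ 519.9 -166.4   53.1] gap 0.2 [ 520.1 -166.4] [ 518.8 -167.4]
ss+ [663.7 -78.3  53.3] gap 0.2 [664.1 -78.5] [662.5 -79.2]
ss- [ 667.4 -134.8   52.2] gap 0.1 [ 667.4 -134.7] [ 667.2 -135. ]
d++ [645.9 -52. ]
d+- [ 650.3 -147.7]
fTL [ 671.6 -146.8]
fTR [ 670.6 -168.9]
fBR [ 491.7 -176.7]
fBL [ 491.2 -157.7]
block [650.5 -77.4]
block [ 652. -129.]
```

Look-alikes: the pink (265,253), red (306,318) and purple (390,312) sheets, and the jig deck (365,240). The top board is the pale board at (324,244), which the crop confirms. Its centre is about (555, 7) with yaw 0.14. The seat is about (589.5, -106.5) with jig yaw 0.07. The triangulated heights match the text.

Call:
{"method": "play_rows", "body": {
  "plan": [
    [27,-28,-4,0,0,-0.08,1],
    [27,-28,-4,0,0,-0.08,1],
    [27,-28,-4,0,0,-0.08,1],
    [27,-28,-4,0,0,-0.08,1],
    [27,-28,-4,0,0,-0.08,1]
  ]
}}

```text
time_s: 0.52
eef_pos: [265.6, 365.7, 208.9]
ee_rot: [-0.001, 0.323, 0.946, -0.0]
force: [0.4, 0.4, -0.7]
grip_width: 0.998
```

Call:
{"method": "play_rows", "body": {
  "plan": [
    [27,-28,-4,0,0,-0.08,1],
    [27,-28,-4,0,0,-0.08,1],
    [27,-28,-4,0,0,-0.08,1],
    [27,-28,-4,0,0,-0.08,1],
    [27,-28,-4,0,0,-0.08,1]
  ]
}}

```text
time_s: 0.93
eef_pos: [404.5, 217.1, 187.5]
ee_rot: [-0.002, 0.513, 0.858, -0.0]
force: [0.5, 0.2, 0.5]
grip_width: 1.002
```

Call:
{"method": "play_rows", "body": {
  "plan": [
    [27,-28,-4,0,0,-0.08,1],
    [27,-28,-4,0,0,-0.08,1],
    [27,-28,-4,0,0,-0.08,1],
    [27,-28,-4,0,0,-0.08,1],
    [0,0,0,0,0,0,1]
  ]
}}

```text
time_s: 1.35
eef_pos: [519.3, 93.0, 168.7]
ee_rot: [-0.002, 0.653, 0.757, -0.001]
force: [0.8, 0.6, -0.7]
grip_width: 1.0
```

Call:
{"method": "play_rows", "body": {
  "plan": [
    [8,-1,-35,0,0,0,1],
    [8,-1,-35,0,0,0,1],
    [8,-1,-35,0,0,0,1],
    [0,0,-20,0,0,0,1],
    [0,0,-10,0,0,0,1]
  ]
}}

```text
time_s: 1.77
eef_pos: [546.0, 87.4, 29.9]
ee_rot: [0.0, 0.655, 0.755, 0.001]
force: [-0.4, -0.6, 0.1]
grip_width: 1.001
```

```bash
python3 - <<'E'
from rig import sense,optics,ctrl
import cv2,numpy as np
print(sense()["eef_pos"])
a=optics.capture("top")["img"][175:285,275:425]; b=optics.capture("scene")["img"][185:295,250:400]
f=lambda a:cv2.resize(a,(400,293),interpolation=cv2.INTER_CUBIC)
cv2.imwrite("pics/a1.png",cv2.resize(np.hstack([a[:,:90],b[:,20:]]),None,fx=3.6,fy=3.6,interpolation=cv2.INTER_CUBIC))
E
```

```text
[546.03793449  87.38491342  29.85396212]
```

View pics/a1.png

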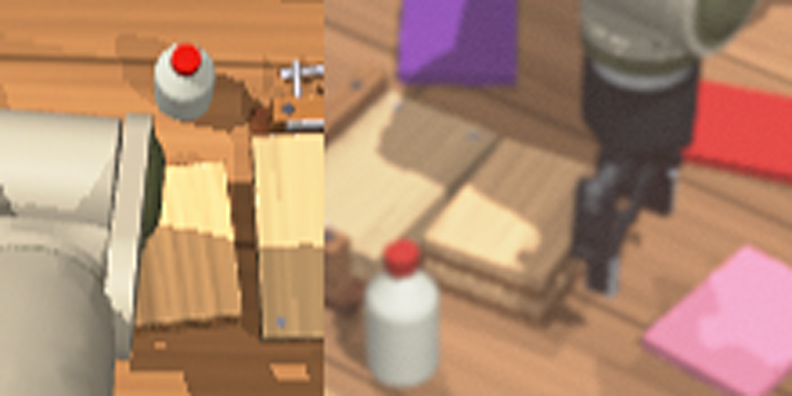

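```bash
python3 - <<'E'
from geo import *
c=C["scene"]
for r in (43,50,57):
  for z in (30,43):
    p=c["world_to_cam"]@[546+.989*r,87.4+.147*r,z,1]; u=c["cx"]+c["fx"]*p[0]/-p[2]; v=c["cy"]-c["fy"]*p[1]/-p[2]
    print(r,z,(u-270)*3.6+324,(v-185)*3.6)
E
```

```text
43 30 601.3633004562637 300.6251669117996
43 43 602.1994166630304 286.10324822490355
50 30 596.9267451147999 307.00464150417855
50 43 597.7402669691824 292.4712662871245
57 30 592.4609850969749 313.4261104990802
57 43 593.2515955691888 298.88144367811185
```

Call:
{"method": "play_rows", "body": {
  "plan": [
    [0.3,-5,-1.5,0,0,0,1],
    [0.3,-5,0,0,0,0,1],
    [0.3,-5,0,0,0,0,1],
    [0.3,-5,0,0,0,0,1],
    [0.3,-5,0,0,0,0,1]
  ]
}}

```text
time_s: 2.28
eef_pos: [550.0, 61.1, 35.3]
ee_rot: [0.004, 0.654, 0.756, 0.004]
force: [-0.4, 0.1, 0.0]
grip_width: 1.001
```

Call:
{"method": "play_rows", "body": {
  "plan": [
    [0.3,-4,0,0,0,0,1],
    [0.3,-4,0,0,0,0,1],
    [0.3,-4,0,0,0,0,1],
    [0.3,-4,0,0,0,0,1],
    [0.3,-4,0,0,0,0,1]
  ]
}}

```text
time_s: 2.7
eef_pos: [552.5, 38.1, 37.0]
ee_rot: [0.005, 0.655, 0.756, 0.004]
force: [-0.2, 0.2, -0.8]
grip_width: 1.001
```

Call:
{"method": "play_rows", "body": {
  "plan": [
    [0,0,3,0,0,0,1],
    [-0.6,12,0,0,0,0,1],
    [-0.6,12,0,0,0,0,1],
    [-0.6,12,0,0,0,0,1],
    [0,0,0,0,0,0,1]
  ]
}}

```text
time_s: 3.12
eef_pos: [550.3, 77.1, 40.2]
ee_rot: [0.005, 0.655, 0.755, 0.004]
force: [0.1, 0.3, 0.9]
grip_width: 0.997
```

```bash
python3 - <<'E'
from rig import sense,optics,ctrl
import cv2,numpy as np
a=optics.capture("top")["img"][175:285,275:425]; b=optics.capture("scene")["img"][185:295,250:400]
cv2.imwrite("pics/a2.png",cv2.resize(np.hstack([a[:,:90],b[:,20:]]),None,fx=3.6,fy=3.6,interpolation=cv2.INTER_CUBIC))
E
```

```text
(no output)
```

View pics/a2.png

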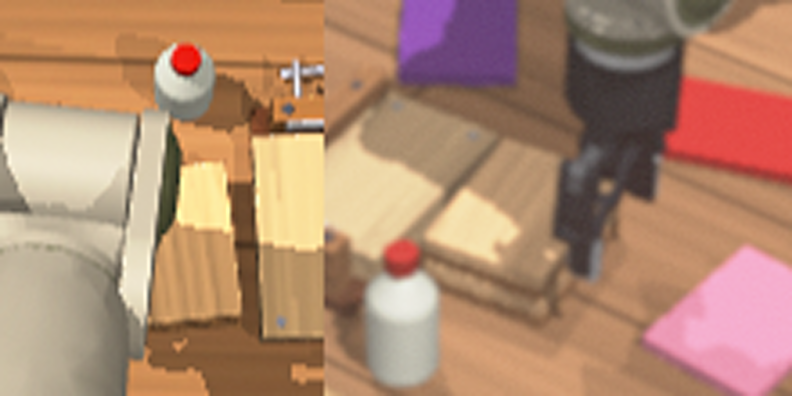

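Call:
{"method": "play_rows", "body": {
  "plan": [
    [0,4,-9,0,0,0,1],
    [0,0,-4,0,0,0,1],
    [0,0,0,0,0,0,1],
    [0,0,0,0,0,0,1]
  ]
}}

```text
time_s: 3.55
eef_pos: [550.3, 79.8, 25.3]
ee_rot: [0.005, 0.655, 0.755, 0.004]
force: [-0.4, 0.6, 0.3]
grip_width: 0.999
```

Call:
{"method": "play_rows", "body": {
  "plan": [
    [0.3,-5,-0.8,0,0,0,1],
    [0.3,-5,-0.8,0,0,0,1]
  ]
}}

```text
time_s: 3.72
eef_pos: [550.8, 69.4, 23.4]
ee_rot: [0.005, 0.655, 0.756, 0.004]
force: [-0.1, -0.3, 0.4]
grip_width: 0.999
```

Call:
{"method": "play_rows", "body": {
  "plan": [
    [0,0,4,0,0,0,1],
    [0,0,0,0,0,0,1]
  ]
}}

```text
time_s: 3.88
eef_pos: [551.0, 67.8, 27.7]
ee_rot: [0.005, 0.656, 0.755, 0.004]
force: [-0.1, -1.6, 0.5]
grip_width: 1.001
```

Call:
{"method": "play_rows", "body": {
  "plan": [
    [0.2,-3,0,0,0,0,1],
    [0.2,-3,0,0,0,0,1]
  ]
}}

```text
time_s: 4.05
eef_pos: [551.7, 61.4, 28.2]
ee_rot: [0.005, 0.656, 0.755, 0.004]
force: [0.4, 0.6, 0.2]
grip_width: 0.997
```

Call:
{"method": "play_rows", "body": {
  "plan": [
    [0.2,-4,0,0,0,0,1],
    [0.2,-4,0,0,0,0,1],
    [0.2,-4,0,0,0,0,1],
    [0.2,-4,0,0,0,0,1]
  ]
}}

```text
time_s: 4.38
eef_pos: [552.6, 43.8, 28.4]
ee_rot: [0.005, 0.656, 0.755, 0.004]
force: [-0.3, -0.2, -0.4]
grip_width: 0.999
```

```bash
cat > snap.py <<'E'
import sys
from rig import sense,optics
import cv2,numpy as np
a=optics.capture("top")["img"][175:285,285:405]; b=optics.capture("scene")["img"][185:295,230:330]
cv2.imwrite(f"pics/{sys.argv[1]}.png",cv2.resize(np.hstack([a,b]),None,fx=3.6,fy=3.6,interpolation=cv2.INTER_CUBIC))
E
python3 snap.py a3
```

```text
(no output)
```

View pics/a3.png

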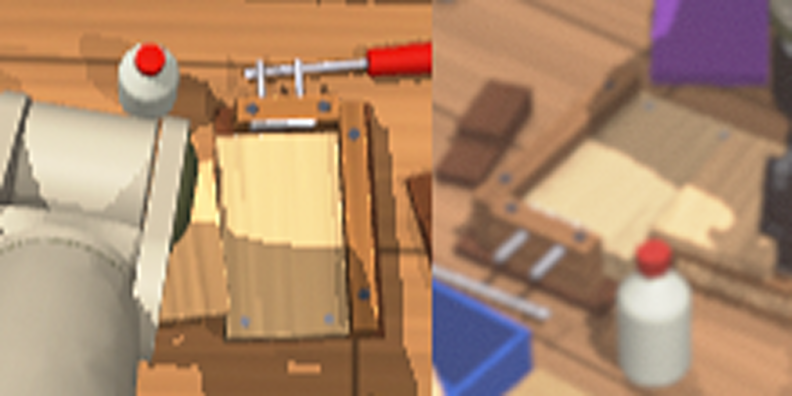

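Call:
{"method": "play_rows", "body": {
  "plan": [
    [0.2,-4,0,0,0,-0.004,1],
    [0.2,-4,0,0,0,-0.004,1],
    [0.2,-4,0,0,0,-0.004,1],
    [0.2,-4,0,0,0,-0.004,1],
    [0.2,-4,0,0,0,-0.004,1]
  ]
}}

```text
time_s: 4.9
eef_pos: [553.6, 22.4, 28.3]
ee_rot: [0.005, 0.664, 0.748, 0.004]
force: [0.1, 0.4, 0.9]
grip_width: 0.998
```

Call:
{"method": "play_rows", "body": {
  "plan": [
    [0.2,-4,0,0,0,-0.004,1],
    [0.2,-4,0,0,0,-0.004,1],
    [0.2,-4,0,0,0,-0.004,1],
    [0.2,-4,0,0,0,-0.004,1],
    [0.2,-4,0,0,0,-0.004,1]
  ]
}}

```text
time_s: 5.32
eef_pos: [554.7, -0.0, 28.3]
ee_rot: [0.005, 0.672, 0.74, 0.004]
force: [-0.9, -0.0, -0.2]
grip_width: 0.997
```

Call:
{"method": "play_rows", "body": {
  "plan": [
    [0.25,-4,0,0,0,-0.004,1],
    [0.25,-4,0,0,0,-0.004,1],
    [0.25,-4,-0.2,0,0,-0.004,1],
    [0.25,-4,-0.2,0,0,-0.004,1],
    [0.25,-4,-0.2,0,0,-0.004,1]
  ]
}}

```text
time_s: 5.73
eef_pos: [556.1, -22.3, 27.7]
ee_rot: [0.005, 0.68, 0.733, 0.004]
force: [-0.0, 0.7, 0.2]
grip_width: 1.003
```

Call:
{"method": "play_rows", "body": {
  "plan": [
    [0.25,-3,0,0,0,-0.003,1],
    [0.25,-3,0,0,0,-0.003,1],
    [0.25,-3,0,0,0,0,1],
    [0.25,-3,0,0,0,0,1],
    [0.25,-3,0,0,0,0,1]
  ]
}}

```text
time_s: 6.15
eef_pos: [557.4, -39.1, 27.6]
ee_rot: [0.005, 0.683, 0.73, 0.004]
force: [-0.3, -0.1, -0.0]
grip_width: 1.003
```

Call:
{"method": "play_rows", "body": {
  "plan": [
    [0.1,-2,0,0,0,0,1],
    [0.1,-1.5,0,0,0,0,1],
    [0.1,-1.5,0,0,0,0,1]
  ]
}}

```text
time_s: 6.4
eef_pos: [557.8, -45.0, 27.6]
ee_rot: [0.005, 0.683, 0.73, 0.004]
force: [0.3, 0.1, -0.6]
grip_width: 1.0
```

Call:
{"method": "play_rows", "body": {
  "plan": [
    [0.1,-1,0,0,0,0,1],
    [0.1,-1,0,0,0,0,1]
  ]
}}

```text
time_s: 6.57
eef_pos: [558.0, -47.2, 27.6]
ee_rot: [0.005, 0.683, 0.73, 0.004]
force: [0.8, 0.0, -1.4]
grip_width: 1.001
```

Call:
{"method": "play_rows", "body": {
  "plan": [
    [0,-1,0,0,0,0,1],
    [0,-1,0,0,0,0,1]
  ]
}}

```text
time_s: 6.73
eef_pos: [558.0, -49.3, 27.6]
ee_rot: [0.005, 0.683, 0.73, 0.004]
force: [-1.0, 0.3, -0.6]
grip_width: 1.001
```

Call:
{"method": "play_rows", "body": {
  "plan": [
    [0,-0.7,0,0,0,0,1],
    [0,-0.7,0,0,0,0,1]
  ]
}}

```text
time_s: 6.9
eef_pos: [558.0, -50.7, 27.6]
ee_rot: [0.005, 0.683, 0.73, 0.004]
force: [-0.2, -0.7, -0.3]
grip_width: 1.0
```

Call:
{"method": "play_rows", "body": {
  "plan": [
    [0,-0.5,0,0,0,0,1],
    [0,-0.5,0,0,0,0,1]
  ]
}}

```text
time_s: 7.07
eef_pos: [558.0, -51.9, 27.6]
ee_rot: [0.005, 0.683, 0.73, 0.004]
force: [0.2, -0.2, 0.7]
grip_width: 1.004
```

Call:
{"method": "play_rows", "body": {
  "plan": [
    [0,-0.5,0,0,0,0,1]
  ]
}}

```text
time_s: 7.15
eef_pos: [558.0, -52.1, 27.6]
ee_rot: [0.005, 0.683, 0.73, 0.004]
force: [0.8, 4.1, 0.6]
grip_width: 0.996
```

Call:
{"method": "play_rows", "body": {
  "plan": [
    [0,-0.5,0,0,0,0,1]
  ]
}}

```text
time_s: 7.23
eef_pos: [558.0, -52.1, 27.6]
ee_rot: [0.005, 0.683, 0.73, 0.005]
force: [0.7, 4.6, -0.1]
grip_width: 1.002
```

Call:
{"method": "play_rows", "body": {
  "plan": [
    [0,-0.8,0,0,0,0,1]
  ]
}}

```text
time_s: 7.32
eef_pos: [558.0, -52.1, 27.6]
ee_rot: [0.004, 0.683, 0.73, 0.005]
force: [1.6, 7.2, 1.8]
grip_width: 1.002
```

Call:
{"method": "play_rows", "body": {
  "plan": [
    [0.05,-1,0,0,0,0,1],
    [0.05,-1,0,0,0,0,1]
  ]
}}

```text
time_s: 7.48
eef_pos: [558.0, -52.1, 27.6]
ee_rot: [0.003, 0.684, 0.73, 0.006]
force: [0.6, 7.9, 1.8]
grip_width: 0.997
```

Call:
{"method": "play_rows", "body": {
  "plan": [
    [0.05,-1.1,0,0,0,0,1],
    [0.05,-1.1,0,0,0,0,1],
    [0.05,-1.1,0,0,0,0,1],
    [0.05,-1.1,0,0,0,0,1],
    [0.05,-1.1,0,0,0,0,1]
  ]
}}

```text
time_s: 7.9
eef_pos: [558.0, -51.9, 27.7]
ee_rot: [-0.001, 0.684, 0.73, 0.009]
force: [0.6, 7.3, 2.1]
grip_width: 0.998
```

Call:
{"method": "play_rows", "body": {
  "plan": [
    [0.05,-1.1,0,0,0,0,1],
    [0.05,-1.1,0,0,0,0,1],
    [0.05,-1.1,0,0,0,0,1],
    [0.05,-1.1,0,0,0,0,1],
    [0.05,-1.1,0,0,0,0,1]
  ]
}}

```text
time_s: 8.32
eef_pos: [558.0, -51.8, 27.8]
ee_rot: [-0.004, 0.684, 0.73, 0.012]
force: [1.7, 8.2, 1.4]
grip_width: 0.998
```

Call:
{"method": "play_rows", "body": {
  "plan": [
    [-0.2,3,0,0,0,0,1],
    [-0.5,8,1,0,0,0,1],
    [-0.5,10,10,0,0,0,1],
    [0,5,30,0,0,0,1],
    [0,0,40,0,0,0,1]
  ]
}}

```text
time_s: 8.73
eef_pos: [552.2, -22.4, 105.2]
ee_rot: [-0.01, 0.684, 0.73, 0.008]
force: [0.5, 0.6, 0.5]
grip_width: 1.003
```

```bash
python3 - <<'E'
from rig import sense
from scipy.spatial.transform import Rotation as R
import numpy as np
s=sense();print(s["eef_pos"],s["joints"].round(2))
q=np.array(s["ee_rot"]);r=R.from_quat(q[[1,2,3,0]])
for y in (.07+np.pi/2,.07-np.pi/2):
    f=(y+np.pi/2)/2; d=R.from_quat([np.cos(f),np.sin(f),0,0]); print(y,(d*r.inv()).as_rotvec().round(3))
E
```

```text
[552.19772389 -22.39623616 105.16354177] [-0.26  0.5   1.57  0.03  1.08 -0.34]
1.6407963267948966 [-0.017 -0.023  1.575]
-1.5007963267948965 [-0.023  0.017 -1.566]
```

Call:
{"method": "play_rows", "body": {
  "plan": [
    [-5.8,-6.7,1,-0.002,0.001,-0.12,0],
    [-5.8,-6.7,1,-0.002,0.001,-0.12,0],
    [-5.8,-6.7,1,-0.002,0.001,-0.12,0],
    [-5.8,-6.7,1,-0.002,0.001,-0.12,0],
    [-5.8,-6.7,1,-0.002,0.001,-0.12,0]
  ]
}}

```text
time_s: 9.15
eef_pos: [526.4, -53.0, 123.5]
ee_rot: [0.004, 0.873, 0.488, 0.008]
force: [-0.2, 0.3, -0.4]
grip_width: 0.5
```

Call:
{"method": "play_rows", "body": {
  "plan": [
    [-5.8,-6.7,0,-0.002,0.001,-0.12,0],
    [-5.8,-6.7,0,-0.002,0.001,-0.12,0],
    [-5.8,-6.7,0,-0.002,0.001,-0.12,0],
    [-5.8,-6.7,0,-0.002,0.001,-0.12,0],
    [-5.8,-6.7,0,-0.002,0.001,-0.12,0]
  ]
}}

```text
time_s: 9.57
eef_pos: [496.1, -84.9, 128.3]
ee_rot: [0.012, 0.981, 0.196, 0.003]
force: [-0.6, -0.1, 0.5]
grip_width: 0.495
```

Call:
{"method": "play_rows", "body": {
  "plan": [
    [-5,-5,0,0,0,-0.12,0],
    [-5,-5,0,0,0,-0.12,0],
    [0,0,0,0,0,0,0]
  ]
}}

```text
time_s: 9.82
eef_pos: [485.2, -94.4, 130.7]
ee_rot: [0.013, 0.997, 0.07, 0.002]
force: [-0.7, 1.0, 0.9]
grip_width: 0.501
```

```bash
python3 snap.py a4; python3 - <<'E'
from rig import sense
from scipy.spatial.transform import Rotation as R
import numpy as np
s=sense();print(s["eef_pos"],s["joints"].round(2))
q=np.array(s["ee_rot"]);r=R.from_quat(q[[1,2,3,0]])
y=.07-np.pi/2;f=(y+np.pi/2)/2; d=R.from_quat([np.cos(f),np.sin(f),0,0]); print((d*r.inv()).as_rotvec().round(3))
E
```

```text
[485.79250124 -93.9633387  130.64910057] [-0.42  0.35  1.73 -0.02  1.04  1.02]
[ 0.026  0.006 -0.078]
```

View pics/a4.png

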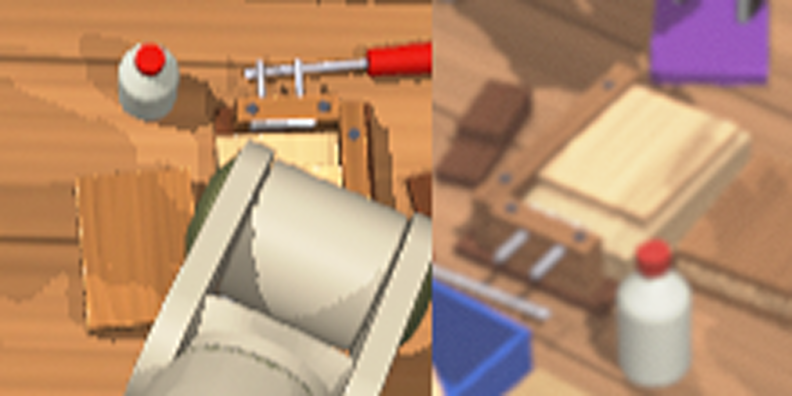

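```bash
python3 - <<'E'
from geo import *
th=.07;s=np.array([589.5,-106.5]);B=np.array([[np.cos(th),np.sin(th)],[-np.sin(th),np.cos(th)]])
for U,V in((540,180),(640,218),(640,85),(750,130)):
    p=onz("scene",((U-432+.5)/3.6-.5+230,(V+.5)/3.6-.5+185),46)[:2]; print(p.round(1),(B@(p-s)).round(1))
E
```

```text
[ 627.4 -141.8] [ 35.3 -37.9]
[618.8 -61.4] [32.4 42.9]
[ 500.2 -152.2] [-92.3 -39.3]
[496.1 -56.8] [-89.7  56.1]
```

Call:
{"method": "play_rows", "body": {
  "plan": [
    [-7,-13,0,0.013,0.003,-0.04,0],
    [-2,-3,-2,0.013,0.003,-0.04,0],
    [0,0,-30,0,0,0,0],
    [0,0,-30,0,0,0,0],
    [0,0,0,0,0,0,0]
  ]
}}

```text
time_s: 10.33
eef_pos: [479.0, -108.6, 69.2]
ee_rot: [0.0, 0.999, 0.039, 0.003]
force: [-0.7, 1.2, -1.0]
grip_width: 0.502
```

```bash
cat > st.py <<'E'
from rig import sense
from scipy.spatial.transform import Rotation as R
import numpy as np
s=sense();q=np.array(s["ee_rot"]);r=R.from_quat(q[[1,2,3,0]])
y=.07-np.pi/2;f=(y+np.pi/2)/2; d=R.from_quat([np.cos(f),np.sin(f),0,0])
th=.07;B=np.array([[np.cos(th),np.sin(th)],[-np.sin(th),np.cos(th)]])
print(s["eef_pos"].round(1),"jig",(B@(s["eef_pos"][:2]-[589.5,-106.5])).round(1),(d*r.inv()).as_rotvec().round(3))
E
python3 st.py
```

```text
[ 479.  -108.6   69.2] jig [-110.4    5.7] [ 0.001  0.006 -0.008]
```

Call:
{"method": "play_rows", "body": {
  "plan": [
    [0,0,-14,0,0.006,-0.008,0],
    [0,0,-10,0,0,0,0],
    [0,0,-4,0,0,0,0],
    [0,0,0,0,0,0,0]
  ]
}}

```text
time_s: 10.67
eef_pos: [480.6, -107.6, 42.4]
ee_rot: [0.0, 0.999, 0.037, 0.0]
force: [0.1, 0.5, 0.4]
grip_width: 0.498
```

```bash
python3 st.py; python3 snap.py a5
```

```text
[ 480.6 -107.6   42.4] jig [-108.7    6.5] [ 0.     0.001 -0.005]
```

View pics/a5.png

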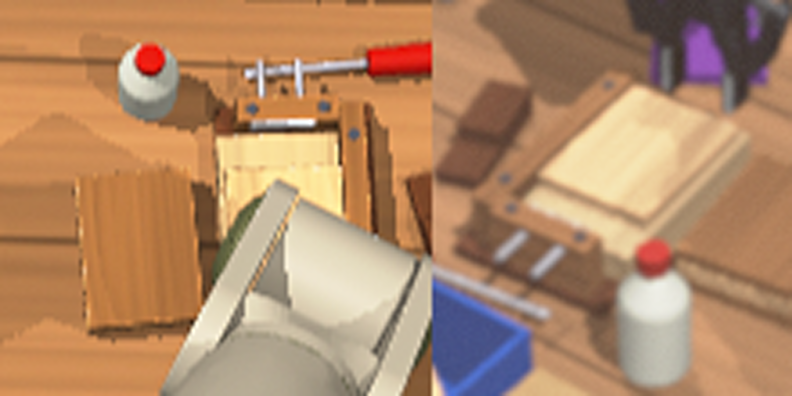

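```bash
python3 - <<'E'
from geo import *
c=C["scene"];th=.07;u=np.array([np.cos(th),np.sin(th)]);v=np.array([-u[1],u[0]])
for r in (-22,35):
  for z in (42,46,50):
    P=np.array([589.5,-106.5])-104*u+r*v
    p=c["world_to_cam"]@[*P,z,1]; a=c["cx"]+c["fx"]*p[0]/-p[2]; b=c["cy"]-c["fy"]*p[1]/-p[2]
    print(r,z,((a-230)*3.6+432).round(),((b-185)*3.6).round())
E
```

```text
-22 42 667.0 88.0
-22 46 667.0 83.0
-22 50 667.0 79.0
35 42 734.0 113.0
35 46 734.0 109.0
35 50 734.0 104.0
```

Call:
{"method": "play_rows", "body": {
  "plan": [
    [-1,-0.5,-5,0,0,-0.005,0],
    [0,0,0,0,0,0,0]
  ]
}}

```text
time_s: 10.93
eef_pos: [480.7, -108.7, 39.3]
ee_rot: [0.001, 0.999, 0.035, 0.002]
force: [-0.2, 0.4, 0.4]
grip_width: 0.499
```

Call:
{"method": "play_rows", "body": {
  "plan": [
    [3,0.2,0,0,0,0,0],
    [3,0.2,0,0,0,0,0]
  ]
}}

```text
time_s: 11.1
eef_pos: [487.0, -108.4, 40.0]
ee_rot: [0.001, 0.999, 0.035, 0.003]
force: [0.6, 0.9, -0.6]
grip_width: 0.501
```

Call:
{"method": "play_rows", "body": {
  "plan": [
    [-2,0,-4,0,0,0,0],
    [0,0,0,0,0,0,0]
  ]
}}

```text
time_s: 11.27
eef_pos: [485.8, -108.6, 36.1]
ee_rot: [0.002, 0.999, 0.035, 0.003]
force: [-0.3, -0.3, -0.2]
grip_width: 0.502
```

Call:
{"method": "play_rows", "body": {
  "plan": [
    [2,0.1,-0.3,0,0,0,0],
    [2,0.1,-0.3,0,0,0,0],
    [2,0.1,-0.3,0,0,0,0]
  ]
}}

```text
time_s: 11.52
eef_pos: [491.9, -108.2, 35.0]
ee_rot: [0.002, 0.999, 0.035, 0.003]
force: [-0.9, 0.6, 0.3]
grip_width: 0.505
```

Call:
{"method": "play_rows", "body": {
  "plan": [
    [2.5,0.2,0.5,0,0,0,0],
    [2.5,0.2,0.4,0,0,0,0],
    [2.5,0.2,0,0,0,0,0],
    [2.5,0.2,0,0,0,0,0],
    [2.5,0.2,0,0,0,0,0]
  ]
}}

```text
time_s: 11.93
eef_pos: [505.8, -107.1, 35.9]
ee_rot: [0.002, 0.999, 0.035, 0.003]
force: [0.4, -0.0, 0.1]
grip_width: 0.503
```

```bash
python3 st.py
```

```text
[ 505.8 -107.1   35.9] jig [-83.5   5.2] [0.003 0.006 0.   ]
```

Call:
{"method": "play_rows", "body": {
  "plan": [
    [1.2,0.1,0,0,0,0,0],
    [1.2,0.1,0,0,0,0,0],
    [1.2,0.1,0,0,0,0,0],
    [1,0.1,0,0,0,0,0],
    [1,0.1,0,0,0,0,0]
  ]
}}

```text
time_s: 12.35
eef_pos: [512.3, -106.5, 35.9]
ee_rot: [0.002, 0.999, 0.035, 0.003]
force: [0.4, 0.3, -0.3]
grip_width: 0.5
```

Call:
{"method": "play_rows", "body": {
  "plan": [
    [0.7,0.05,0,0,0,0,0],
    [0.7,0.05,0,0,0,0,0],
    [0.7,0.05,0,0,0,0,0],
    [0.7,0.05,0,0,0,0,0]
  ]
}}

```text
time_s: 12.68
eef_pos: [515.4, -106.3, 35.9]
ee_rot: [0.002, 0.999, 0.035, 0.003]
force: [-0.0, -0.7, 0.3]
grip_width: 0.501
```

Call:
{"method": "play_rows", "body": {
  "plan": [
    [0.6,0.04,0,0,0,0,0],
    [0.6,0.04,0,0,0,0,0],
    [0.6,0.04,0,0,0,0,0],
    [0.6,0.04,0,0,0,0,0]
  ]
}}

```text
time_s: 13.02
eef_pos: [518.0, -106.1, 35.9]
ee_rot: [0.002, 0.999, 0.035, 0.003]
force: [0.6, -0.0, 0.2]
grip_width: 0.503
```

Call:
{"method": "play_rows", "body": {
  "plan": [
    [0.6,0.04,0,0,0,0,0],
    [0.6,0.04,0,0,0,0,0],
    [0.6,0.04,0,0,0,0,0],
    [0.6,0.04,0,0,0,0,0]
  ]
}}

```text
time_s: 13.35
eef_pos: [519.8, -105.8, 35.8]
ee_rot: [0.001, 0.999, 0.035, 0.002]
force: [-6.4, -0.2, 3.1]
grip_width: 0.499
```

Call:
{"method": "play_rows", "body": {
  "plan": [
    [0.6,0.04,0,0,0,0,0],
    [0.6,0.04,0,0,0,0,0],
    [0.6,0.04,0,0,0,0,0],
    [0.6,0.04,0,0,0,0,0]
  ]
}}

```text
time_s: 13.68
eef_pos: [519.7, -105.6, 35.2]
ee_rot: [0.001, 0.999, 0.035, -0.002]
force: [-5.1, -1.2, 2.9]
grip_width: 0.5
```

Call:
{"method": "play_rows", "body": {
  "plan": [
    [0.9,0.06,0.2,0,0,0,0],
    [0.9,0.06,0.2,0,0,0,0]
  ]
}}

```text
time_s: 13.85
eef_pos: [519.8, -105.4, 35.2]
ee_rot: [0.0, 0.999, 0.035, -0.004]
force: [-7.1, -1.9, 3.7]
grip_width: 0.496
```

Call:
{"method": "play_rows", "body": {
  "plan": [
    [1,0.06,0.2,0,0,0,0],
    [1,0.06,0.2,0,0,0,0],
    [1,0.06,0.2,0,0,0,0],
    [1,0.06,0.2,0,0,0,0],
    [1,0.06,0.2,0,0,0,0]
  ]
}}

```text
time_s: 14.27
eef_pos: [519.7, -105.4, 35.3]
ee_rot: [-0.001, 0.999, 0.035, -0.011]
force: [-7.3, -0.9, 2.9]
grip_width: 0.501
```

Call:
{"method": "play_rows", "body": {
  "plan": [
    [1,0.06,0.2,0,0,0,0],
    [1,0.06,0.2,0,0,0,0],
    [1,0.06,0.2,0,0,0,0],
    [1,0.06,0.2,0,0,0,0],
    [1,0.06,0.2,0,0,0,0]
  ]
}}

```text
time_s: 14.68
eef_pos: [519.5, -105.3, 35.4]
ee_rot: [-0.002, 0.999, 0.034, -0.019]
force: [-7.0, -1.9, 3.2]
grip_width: 0.501
```

Steady at about 7.5 N for over 1 s, on the block. Retreating along -x, then up and clear for a check.

Call:
{"method": "play_rows", "body": {
  "plan": [
    [-3,-0.2,0,0,0,0,0],
    [-8,-0.5,1,0,0,0,0],
    [-15,-1,5,0,0,0,0],
    [-10,0,30,0,0,0,0],
    [-10,0,40,0,0,0,0]
  ]
}}

```text
time_s: 15.1
eef_pos: [469.0, -105.7, 107.0]
ee_rot: [-0.005, 0.999, 0.035, -0.023]
force: [1.0, -0.6, 1.2]
grip_width: 0.501
```

Call:
{"method": "play_rows", "body": {
  "plan": [
    [-15,35,15,0,0,0,0],
    [-15,35,15,0,0,0,0],
    [-15,35,15,0,0,0,0],
    [-15,35,15,0,0,0,0],
    [-15,35,15,0,0,0,0]
  ]
}}

```text
time_s: 15.52
eef_pos: [391.8, 67.4, 188.8]
ee_rot: [-0.003, 0.999, 0.029, -0.016]
force: [1.3, 0.9, 0.3]
grip_width: 0.502
```

Call:
{"method": "play_rows", "body": {
  "plan": [
    [0,35,0,0,0,0,0],
    [0,35,0,0,0,0,0],
    [0,35,0,0,0,0,0],
    [0,0,0,0,0,0,0],
    [0,0,0,0,0,0,0]
  ]
}}

```text
time_s: 15.93
eef_pos: [387.4, 182.3, 193.4]
ee_rot: [-0.004, 0.999, 0.033, -0.009]
force: [-0.2, 0.0, 0.5]
grip_width: 0.497
```

```bash
python3 snap.py a6
```

```text
(no output)
```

View pics/a6.png

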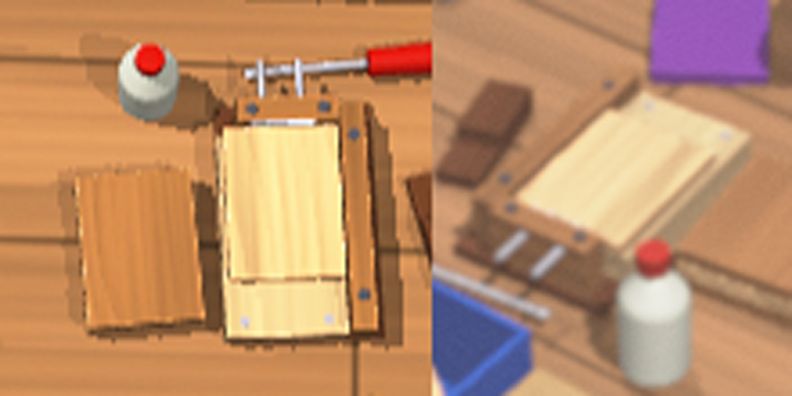

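```bash
python3 - <<'E'
from geo import *
th=.07;s=np.array([589.5,-106.5]);B=np.array([[np.cos(th),np.sin(th)],[-np.sin(th),np.cos(th)]])
for U,V,z in((221,126,46),(338,124,46),(347,277,46),(231,280,46),(341,105,52),(355,330,52)):
    p=onz("top",((U+.5)/3.6-.5+285,(V+.5)/3.6-.5+175),z)[:2]; print((B@(p-s)).round(1))
import cv2
a=cv2.imread("pics/a6.png")[100:350,190:390]; cv2.imwrite("pics/a7.png",cv2.resize(a,None,fx=2.4,fy=2.4))
E
```

```text
[64.6 47. ]
[ 62.5 -44.4]
[-58.8 -43.3]
[-57.4  45.9]
[ 76.1 -46.9]
[-100.9  -45.7]
```

View pics/a7.png

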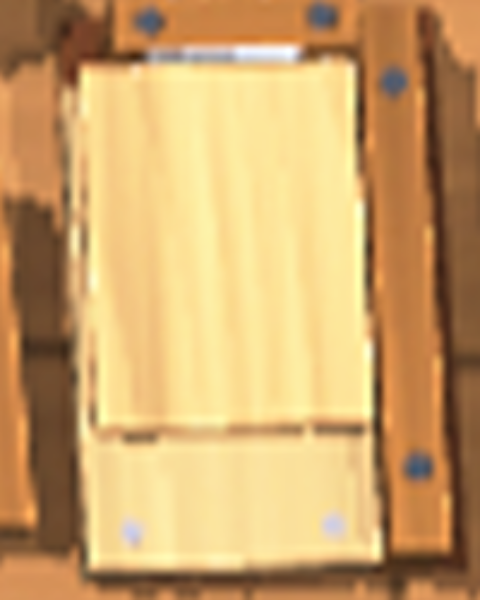

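The board is seated in x, but the image suggests about 1 mm of play at the end fence (my own drift measure agrees). I'll nudge it home once more in y.

Call:
{"method": "play_rows", "body": {
  "plan": [
    [14,-16,-3,0,0,0.12,0],
    [14,-16,-3,0,0,0.12,0],
    [14,-16,-3,0,0,0.12,0],
    [14,-16,-3,0,0,0.12,0],
    [14,-16,-3,0,0,0.12,0]
  ]
}}

```text
time_s: 16.45
eef_pos: [458.6, 93.6, 178.2]
ee_rot: [-0.001, 0.943, 0.334, -0.009]
force: [0.2, 0.1, -0.7]
grip_width: 0.497
```

Call:
{"method": "play_rows", "body": {
  "plan": [
    [14,-16,-3,0,0,0.12,0],
    [14,-16,-3,0,0,0.12,0],
    [14,-16,-3,0,0,0.12,0],
    [14,-16,-3,0,0,0.12,0],
    [14,-16,-3,0,0,0.12,0]
  ]
}}

```text
time_s: 16.87
eef_pos: [530.7, 0.2, 161.9]
ee_rot: [0.002, 0.796, 0.605, -0.01]
force: [-0.1, 0.9, -0.0]
grip_width: 0.502
```

Call:
{"method": "play_rows", "body": {
  "plan": [
    [14,-16,-3,0,0,0.12,0],
    [14,-16,-3,0,0,0.12,0],
    [10,-12,0,0,0,0.1,0],
    [0,0,0,0,0,0,0]
  ]
}}

```text
time_s: 17.2
eef_pos: [569.9, -56.7, 154.0]
ee_rot: [0.003, 0.679, 0.734, -0.01]
force: [0.3, 0.6, -0.5]
grip_width: 0.496
```

```bash
sed -i 's/y=.07-np.pi\/2/y=.07/' st.py; python3 st.py; python3 -c "
from geo import *
print(onz('top',T(222,118),0))"
```

```text
[569.9 -56.7 154. ] jig [-16.1  51. ] [ 0.019 -0.008 -0.009]
[ 6.70244133e+02 -7.65985264e-02  0.00000000e+00]
```

Call:
{"method": "play_rows", "body": {
  "plan": [
    [8,17,0,0.019,-0.008,-0.009,0],
    [0,0,-30,0,0,0,0],
    [0,0,-30,0,0,0,0],
    [0,0,-22,0,0,0,0],
    [0,0,0,0,0,0,0]
  ]
}}

```text
time_s: 17.62
eef_pos: [577.4, -40.1, 70.8]
ee_rot: [0.0, 0.69, 0.724, 0.003]
force: [-0.3, -0.7, 0.1]
grip_width: 0.499
```

```bash
python3 st.py
```

```text
[577.4 -40.1  70.8] jig [-7.4 67.1] [-0.004  0.005  0.022]
```

Call:
{"method": "play_rows", "body": {
  "plan": [
    [0,2,-14,-0.004,0.005,0.022,0],
    [0,0,-10,0,0,0,0],
    [0,0,-4,0,0,0,0],
    [0,0,0,0,0,0,0]
  ]
}}

```text
time_s: 17.95
eef_pos: [577.6, -36.7, 44.7]
ee_rot: [0.0, 0.685, 0.729, 0.001]
force: [-0.3, 0.2, 0.5]
grip_width: 0.5
```

```bash
python3 st.py
```

```text
[577.6 -36.7  44.7] jig [-6.9 70.5] [-0.001  0.002  0.008]
```

Call:
{"method": "play_rows", "body": {
  "plan": [
    [0,0,-4,0,0,0.007,0],
    [0,0,-3,0,0,0,0],
    [0,0,0,0,0,0,0]
  ]
}}

```text
time_s: 18.2
eef_pos: [578.8, -36.8, 39.8]
ee_rot: [0.002, 0.683, 0.731, 0.002]
force: [0.5, 1.3, -0.1]
grip_width: 0.503
```

```bash
python3 st.py
```

```text
[578.8 -36.8  39.8] jig [-5.8 70.2] [-0.001  0.006  0.002]
```

Call:
{"method": "play_rows", "body": {
  "plan": [
    [0,0,-3,0,0,0,0],
    [0,-2,0,0,0,0,0],
    [0.1,-2,0,0,0,0,0],
    [0.1,-2,0,0,0,0,0]
  ]
}}

```text
time_s: 18.53
eef_pos: [579.6, -43.3, 37.7]
ee_rot: [0.003, 0.683, 0.731, 0.003]
force: [0.0, 0.3, 0.3]
grip_width: 0.5
```

```bash
python3 st.py
```

```text
[579.6 -43.3  37.7] jig [-5.4 63.7] [-0.     0.008  0.003]
```

Call:
{"method": "play_rows", "body": {
  "plan": [
    [0.05,-1.2,-0.2,0,0,0,0],
    [0.05,-1.2,-0.2,0,0,0,0],
    [0.05,-1,0,0,0,0,0]
  ]
}}

```text
time_s: 18.78
eef_pos: [580.0, -47.6, 37.5]
ee_rot: [0.003, 0.683, 0.73, 0.003]
force: [-0.4, 0.2, 0.3]
grip_width: 0.504
```

Call:
{"method": "play_rows", "body": {
  "plan": [
    [0.04,-0.6,0,0,0,0,0],
    [0.04,-0.6,0,0,0,0,0]
  ]
}}

```text
time_s: 18.95
eef_pos: [580.1, -49.1, 37.5]
ee_rot: [0.003, 0.683, 0.73, 0.003]
force: [-0.2, -0.4, -0.5]
grip_width: 0.499
```

Call:
{"method": "play_rows", "body": {
  "plan": [
    [0.04,-0.6,0,0,0,0,0],
    [0.04,-0.6,0,0,0,0,0]
  ]
}}

```text
time_s: 19.12
eef_pos: [580.1, -50.4, 37.5]
ee_rot: [0.003, 0.683, 0.73, 0.003]
force: [-0.5, -0.5, -0.4]
grip_width: 0.5
```

Call:
{"method": "play_rows", "body": {
  "plan": [
    [0.04,-0.6,0,0,0,0,0],
    [0.04,-0.6,0,0,0,0,0]
  ]
}}

```text
time_s: 19.28
eef_pos: [580.2, -50.6, 37.5]
ee_rot: [0.002, 0.683, 0.73, 0.004]
force: [0.2, 5.9, 1.2]
grip_width: 0.503
```

Call:
{"method": "play_rows", "body": {
  "plan": [
    [0.04,-0.6,0,0,0,0,0],
    [0.04,-0.6,0,0,0,0,0]
  ]
}}

```text
time_s: 19.45
eef_pos: [580.2, -50.6, 37.6]
ee_rot: [0.002, 0.683, 0.73, 0.004]
force: [0.0, 4.8, 1.1]
grip_width: 0.5
```

```bash
python3 st.py
```

```text
[580.2 -50.6  37.6] jig [-5.4 56.4] [-0.004  0.008  0.004]
```

Contact is again at jig y = 56.4, against 56.5 at the first press, so the board is home on the end fence. Retreating straight back.

Call:
{"method": "play_rows", "body": {
  "plan": [
    [-0.2,3,0,0,0,0,0],
    [-0.5,7,1,0,0,0,0],
    [-0.5,5,15,0,0,0,0],
    [0,0,35,0,0,0,0],
    [0,0,40,0,0,0,0]
  ]
}}

```text
time_s: 19.87
eef_pos: [574.2, -33.6, 123.3]
ee_rot: [-0.005, 0.683, 0.73, -0.0]
force: [0.8, -0.2, 0.1]
grip_width: 0.5
```

Call:
{"method": "play_rows", "body": {
  "plan": [
    [-20,30,15,0,0,0,0],
    [-20,30,10,0,0,0,0],
    [-20,30,0,0,0,0,0],
    [-20,30,0,0,0,0,0],
    [-20,30,0,0,0,0,0]
  ]
}}

```text
time_s: 20.28
eef_pos: [475.9, 116.4, 158.6]
ee_rot: [0.004, 0.686, 0.728, 0.004]
force: [0.2, -0.2, 0.7]
grip_width: 0.501
```

Call:
{"method": "play_rows", "body": {
  "plan": [
    [-20,30,0,0,0,0,0],
    [-20,30,0,0,0,0,0],
    [0,0,0,0,0,0,0],
    [0,0,0,0,0,0,0]
  ]
}}

```text
time_s: 20.62
eef_pos: [429.2, 184.0, 159.9]
ee_rot: [0.005, 0.683, 0.73, 0.004]
force: [-0.9, -0.1, 1.1]
grip_width: 0.497
```

```bash
python3 snap.py a8
```

```text
(no output)
```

View pics/a8.png

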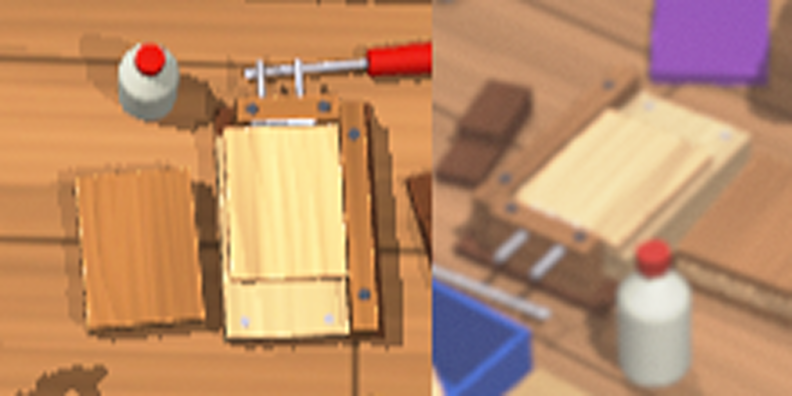

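The board lies at pixels (222,126)–(347,277), flush with both the end fence and the stop block. The stack is unmoved and the gripper is clear.

```bash
python3 -c "
from rig import ctrl;print(ctrl.finish_job())"
```

```text
the job is handed in; nothing more can be done
None
```

The top board is on the deck, home in the jig's corner. I handed the job in at about 21 s; no verdict was reported.

- **End fence:** I slid the board off the stack with the open fingers and pressed it for just over 1 s at 7–8 N.
- **Stop block:** I slid it along the fence and met the stop block with the board's centre about 2 mm to +x of the seat. I pressed there for about 1 s at 7–7.5 N.
- **Extra nudge:** The check image then suggested about 1 mm of play at the end fence. I pressed it there again at about 5–6 N. The tool stopped at jig y = 56.4 mm, against 56.5 mm at the first press, so it was home.

**Last checks:** The final picture shows the board flush with both fences and looking square. The stack and the glue, screwdriver and wedge in that crop look unmoved, and the gripper is clear.

**What differed from plan:**
- The first push passed over the board without touching it, because the tool rose about 7 mm. I lowered it and tried again.
- Both presses stayed nearer 7–8 N than the 10 N asked for.
- I checked x, angle and the lower boards only from the images, which are good to about 1–2 mm.
- I viewed about 12 pictures, more than the 8 planned.

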